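# Firmness check of a donated melon

### The arm

A 6-joint arm with a two-finger parallel gripper is mounted at the origin on the work surface. World frame = base frame: x ahead of the robot, y to its left, z up, the work surface at z = 0. Lengths are in mm, angles in rad, forces in N, time in s.
With the tool pointing down it reaches from about 275 to 750 mm from the base axis. Payload 10.2 kg.
Tool frame: the origin (TCP) lies between the finger pads; the fingertips stand ctrl.tips_ahead ahead of it and the grasp point (between the pads) lies 8 mm behind it (ctrl.tips_ahead is the distance from the TCP to the fingertips, in mm); z points along the fingers, y is the direction in which the jaws open and shut (so a half turn about z gives the same grasp; the last joint's range is limited). The gripper opens to 85 mm and grips with 20 to 120 N. Pads are 22 mm wide; open, the fingers measure 114 mm over their backs; the gripper's body (76 mm by 85 mm) begins 54 mm behind the grasp point. The pads swing forward as they close: fully open they stand 13 mm farther back than shut.
Start: joints at [-1.412, 0.313, 1.498, -0, 1.331, -0.223], TCP at [195.598, -487.209, 242.294] pointing down, gripper open.
Joint ranges: [-2.94, 2.94], [-0.97, 2.17], [0.19, 2.56], [-1.23, 4.37], [0.02, 3.11], [-2.88, 2.88]. Speed limits (rad/s): [2.39, 2.39, 3.01, 3.14, 3.14, 3.14].

### API

Orientations are given as a unit quaternion [w, x, y, z].
In Python, from rig import ctrl gives the robot as it stands. The module is installed in compiled form; this text tells all that it offers.
- The arm moves only by the tool move_arm, never from a script. Its argument "motion" is a list of rows, each an object with "offset": the shift along the tool's x, y, z in m, a list of three; "angular": the turn, a rotation vector about the tool's x, y, z in degrees, a list of three; "jaw": the finger opening in m, from 0 to 0.0854. In form: [{"offset": [tx, ty, tz], "angular": [ax, ay, az], "jaw": jaw}, ...]. A call has 1 to 5 rows; each row is the pose to reach, as a shift and turn from the pose commanded when the call began, along the tool's axes at that moment; what a row does not reach only later rows make up. A row lasts 1/8 s, in which the tool goes at most 62.5 mm and 10.7 degrees, less where a joint would pass 70% of its speed; a pose out of reach is approached as far as the arm can. A call with a gripper value outside its range is refused whole. The fingers move at their own pace and stop on an object; "squeeze" is the grip in N (left out, the last holds). Time passes only in rows, so rows that repeat a pose let the fingers close. It gives the time, the measured TCP pose, the force and the opening at its end, in the units of the state.
- ctrl.sense(): the state, without advancing time (a new reading comes with each control period).
- ctrl.capture(name): name is "side" or "top" or "wrist"; returns a dict with "img" (384x512x3 uint8, red, green, blue), "intrinsics" (3x3 intrinsics, pixels), "rvec" (rotation vector, rad) and "tvec" (3), from world to camera coordinates, as OpenCV has them. Camera axes: x right, y down, z forward; pixel columns grow to the right and rows downward; lengths in mm; the calibration is good to about 2 mm. A picture is of the moment at which its call begins. There is no depth.
- ctrl.finish_job(): hands the job in, once; it reports no verdict.
The state is a dict: "time_s": time; "joints": joint angles; "dq": joint speeds; "tau": joint torques, N m; "eef_pos": TCP position; "ee_rot": TCP orientation; "force": force on the tool from outside, world axes, zero at the start; "wrist_torque": the same for the moment, N m; "grip_width": opening from 0.0 (shut) to 1.0 (fully open).
Only numpy, scipy, OpenCV 4.12 (cv2) and the standard library are available. Lean on these libraries where they do the work, as an engineer would, in place of code of your own. Each camera call takes 0.05 s, during which the arm holds its last target. There are 200 camera calls.

### The job

Check how firm the melon is: take the orange firmness gauge from its holder, set its pin on the bare orange flesh on top of the melon and press straight down until the gauge's foot rests firmly on the rind, without bruising the melon or bottoming the pin. Stand the gauge back upright in its holder without pushing its pin again, then slide the yellow marker beside it until its needle is level with the red pointer that kept the reading. Leave the groceries where they are.

Things in the scene. Friction and masses are not known exactly. Their poses are not given: they have to be found in the camera images.
- gauge: Loose hand-held firmness gauge, 0.23 kg, standing upright in its holder at the start. Origin: centre of the underside of its steel foot disc (50 mm across, 8 mm thick); z up along the barrel. The orange barrel, 28 x 28 mm square with faces square to x and y, reaches to 120 mm above the origin. The red pointer rides on its +y face, 34 mm above the origin at zero.
- gauge_grip (a point): Point on the gauge's axis 98 mm above its foot's underside, the middle of the free length of barrel to hold: 28 mm wide both ways.
- pin_tip (a point): Lower end of the gauge's steel pin: 8 mm thick, on the gauge's axis, sticking out 22 mm below the foot. It springs into the foot when pushed (about 1 N to start it, about 0.3 N more per mm, fully home at 22 mm) and springs out again when freed.
- pointer (a joint): Reading kept by the red drag pointer, in m: how far the pin has been pushed into the gauge at most. 0 at the start; it moves up along the gauge's z with the pin and stays there by friction when the pin springs out. The melon gives a reading between 2 and 17 mm, pushing the pin home by mistake gives 22 mm.
- pointer_tip (a point): Free end of the red pointer, 28 mm from the gauge's axis towards its +y; it rises with the reading.
- station: Fixed gauge station on a dark base plate 90 x 220 mm, 6 mm thick. Origin: on the table surface, straight below the holder's centre; z up, y towards the marker's post (12 mm square, 134 mm high, at y = 155 mm). The gauge starts in the holder with its axes along the station's.
- holder_top (a point): Centre of the top of the holder, a grey block 62 x 62 mm, its top 40 mm above the table, with a square hole 22 x 22 mm, 34 mm deep, in its middle: the gauge stands on the top by its foot, gauge origin at this point, the pin hanging free in the hole.
- marker (a joint): Height of the yellow marker on its post in m: 0 lowest, 0.036 highest, up positive. It starts near the top and stays where it is left (about 2.5 N of friction).
- marker_grip (a point): Centre of the marker's upright yellow fin: 12 mm thick (station x), 24 mm wide (station y), 44 mm high; 120 mm from the holder's centre towards station +y, its centre 22 mm above the needle: grip it across its 12 mm from above. The fin's top is 16 mm above this point, its underside 28 mm below.
- marker_needle (a point): Tip of the marker's thin yellow needle (4 x 3 mm), that reaches from the fin towards the gauge and ends 45 mm from the holder's centre. With the gauge standing in its holder the needle at marker value m is level with a pointer reading of m.
- cradle: Fixed white cradle, 132 mm across, holding the melon (122 mm across) firmly. Origin: on the table surface under the melon's centre; z up. Straight above it, in the middle of the melon's flat crown (76 mm across), is a round patch of bare orange flesh, 27 mm across, that yields under the pin with 1 to 6 N, unknown. The rind around it is far stiffer: it gives 1 mm per 3 N.
- crown_low (a point): Point on the melon's axis 102 mm above the table, the lowest that the crown can lie; it lies 0 to 18 mm higher than this point, different each time, to be found by feel: when the gauge's foot meets the rind the force rises sharply. A total press of 10 to 15 N for a moment seats the foot (8 N at least); over 25 N bruises the melon.
- can_teal: Food can with a blue label, 74 mm across, 102 mm high, origin under its centre. Leave alone.
- can_green: Food can with a green label, 74 mm across, 102 mm high, origin under its centre. Leave alone.
- jar: Jar with a red lid, 66 mm across, 90 mm high, origin under its centre. Leave alone.
- juice: Amber juice bottle, 72 mm across, 240 mm high, origin under its centre. Leave alone.
- squash: Red squash bottle, 72 mm across, 230 mm high, origin under its centre. Leave alone.
- carton: Blue carton 60 x 140 x 50 mm high, origin under its centre. Leave alone.
- sweets: Flat red packet 70 x 170 x 18 mm high, origin under its centre. Leave alone.
There are look-alikes about, which are no part of the job. Leave any pink or purple look-alike of the gauge alone. Several things look just like the cradle: the one meant starts nearest to the robot's base.

How it is judged (in metres and radians):
On the way, in this order (a step that is already met when the one before it is completed fails the run):
1. the upright gauge is pressed on the melon until its foot is seated on the rind (8 N or more for 0.2 s) with a reading of over 2 mm (contact force between gauge and cradle above 8 N and horizontal distance between gauge and cradle below 0.014 m and angle between gauge's own z axis and vertical below 0.12 rad and value of joint pointer above 0.002 m), for 0.2 s.
2. the gauge stands upright in its holder again, let go (horizontal distance between gauge and station below 0.012 m and z of gauge in the frame of station below 0.044 m and angle between gauge's own z axis and vertical below 0.06 rad and contact force between gauge and the fingers below 0.1 N), for 0.2 s.
At the end, for the whole second after the job is handed in: The gauge stands at rest upright in its holder (within 12 mm of its centre, foot on the block) with its reading kept, and the tip of the marker's needle is level with the red pointer to within 2.5 mm in height (z of pointer_tip in the frame of marker_needle between -0.0025 and 0.0025 m and value of joint pointer above 0.002 m and horizontal distance between gauge and station below 0.012 m and z of gauge in the frame of station below 0.044 m and angle between gauge's own z axis and vertical below 0.06 rad and linear speed of gauge below 0.02 m/s); the robot touches nothing.
It fails at once if the gauge presses the melon with more than 25 N (contact force between gauge and cradle above 25 N).
It fails at once if the robot itself pushes the melon or its cradle with more than 5 N (contact force between any of the fingers, the arm and cradle above 5 N).
It fails at once if the pin is driven home (reading over 19 mm) (value of joint pointer above 0.019 m).
It fails at once if a can, bottle, jar, carton or packet is shifted by more than 20 mm (distance of any of can_teal, can_green, jar, juice, squash, carton, sweets from where it was at the start of the episode above 0.02 m).
It also fails if it takes over 62 s, if anything falls off the work surface, if the arm or the gripper's body presses on something with over 40 N, if the wrist force passes 120 N, or if a joint passes its speed limit or range.

## Working session

There is one attempt and no reset: what is moved stays moved. The work goes in short steps, Python scripts to look and compute and a tool call to move; the robot and the scene stay as the last step left them, time stands still between calls to the robot, and variables do not carry over. Pictures are saved under pics/ and viewed, about 8 in all and at most 12, crops included, and the job is handed in when it is done.

Besides the shell and the picture viewer there is one more tool, called after "Emit:" in YAML: its name, and indented under it one key for each argument. move_arm: Moves the arm, as the interface text tells. Its arguments: {"type":"object","properties":{"motion":{"type":"array","items":{"type":"object","properties":{"offset":{"type":"array","items":{"type":"number"}},"angular":{"type":"array","items":{"type":"number"}},"jaw":{"type":"number"}}}},"squeeze":{"type":"number"}},"required":["motion"]}

```bash
mkdir -p pics; python3 - <<'E'
from rig import ctrl
import cv2,numpy as np,pickle
print(ctrl.sense(), ctrl.tips_ahead)
d={}
for n in("side","top","wrist"):
    c=ctrl.capture(n);d[n]=c
    print(n,np.round(c["intrinsics"],1).tolist(),c["rvec"],c["tvec"])
pickle.dump(d,open("c0.pkl","wb"))
cv2.imwrite("pics/st.png",cv2.cvtColor(cv2.resize(np.vstack([d["top"]["img"],]),(800,600)),cv2.COLOR_RGB2BGR))
cv2.imwrite("pics/side.png",cv2.cvtColor(cv2.resize(d["side"]["img"],(800,600)),cv2.COLOR_RGB2BGR))
E
```

```text
{'time_s': 0.0, 'joints': array([-1.41235593e+00,  3.13460284e-01,  1.49847868e+00, -2.46523027e-05,
        1.33102192e+00, -2.23389233e-01]), 'dq': array([-0.002368  , -0.00028791, -0.00130642,  0.00015051, -0.00020306,
       -0.00168663]), 'tau': array([-4.78640723e-04, -4.12268972e+01, -2.59743619e+01, -1.83431198e-04,
        4.12587746e-03,  2.10836140e-05]), 'eef_pos': array([ 195.57054929, -486.92864844,  241.7141568 ]), 'ee_rot': array([-6.84143107e-04,  9.81830266e-01,  1.89760008e-01,  1.02471317e-05]), 'force': array([-0.22693267,  1.04185817, -0.59024162]), 'wrist_torque': array([ 0.00109905, -0.0194326 ,  0.00745516]), 'grip_width': 1.0012747375053397} 11.0
side [[385.2, 0.0, 259.5], [0.0, 385.2, 186.6], [0.0, 0.0, 1.0]] [ 0.92505138 -2.52811027  1.05431149] [410.88658735 357.80131176 989.65278855]
top [[475.5, 0.0, 260.6], [0.0, 475.5, 199.1], [0.0, 0.0, 1.0]] [ 2.15195769 -2.16868558  0.14428598] [ -73.04196913  577.31499051 1858.40641354]
wrist [[284.0, 0.0, 251.2], [0.0, 284.0, 192.1], [0.0, 0.0, 1.0]] [-2.40931029  1.62687652  0.22488796] [-525.70861558  -35.25128318  379.27214471]
```

View pics/st.png

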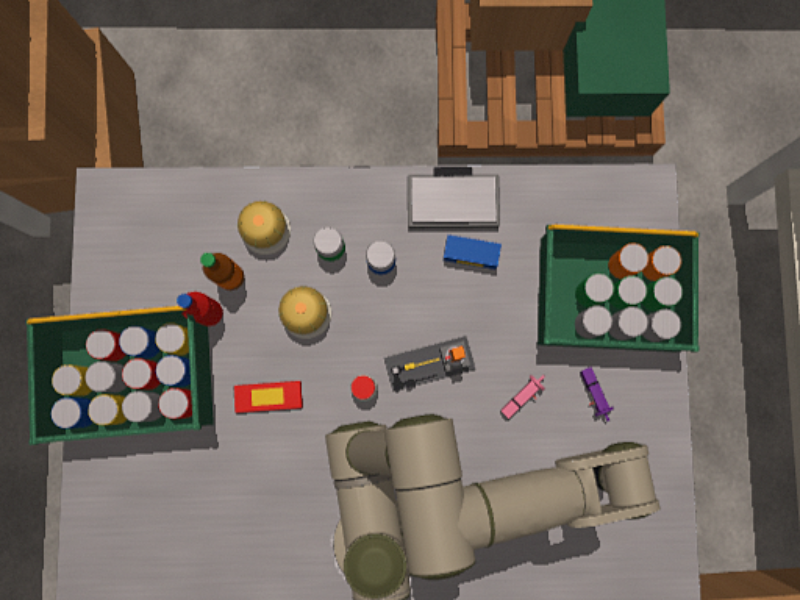

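View pics/side.png

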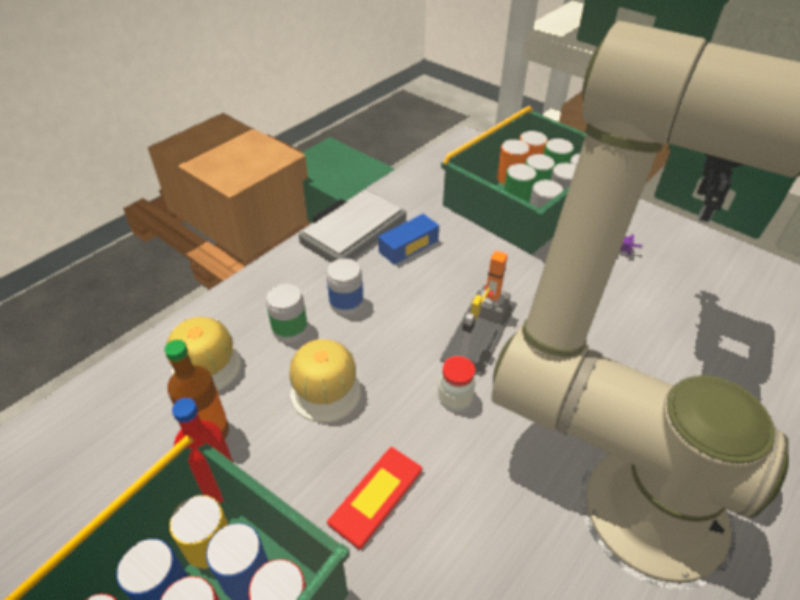

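The top view shows these candidates:
- Orange gauge in its holder at (457,353). The look-alikes are pink at (523,398) and purple at (597,395), both lying down.
- Melon/cradles at (303,310) and (262,222). The first is nearest the base.
- Marker post at (397,372).

Next I measure them and check one close crop.

```bash
cat > h.py <<'E'
import cv2,numpy as np,pickle
from scipy.optimize import least_squares
def P(c):
    return c["intrinsics"],cv2.Rodrigues(np.array(c["rvec"],float))[0],np.array(c["tvec"],float).reshape(3)
def proj(c,X):
    K,R,t=P(c);return cv2.projectPoints(np.array(X,float).reshape(-1,1,3),R,t,K,None)[0].reshape(-1,2)
def atz(c,px,z):
    K,R,t=P(c);d=R.T@np.linalg.solve(K,[px[0],px[1],1.]);o=-R.T@t
    return o+d*(z-o[2])/d[2]
def tri(obs):
    f=lambda X:np.concatenate([proj(c,X)[0]-p for c,p in obs])
    r=least_squares(f,[500,0,100]);return r.x,np.abs(r.fun).max()
def blobs(img,lo,hi,amin=8):
    h=cv2.cvtColor(img,cv2.COLOR_RGB2HSV);m=cv2.inRange(h,np.array(lo),np.array(hi))
    n,l,s,c=cv2.connectedComponentsWithStats(m)
    return [(np.round(c[i],1).tolist(),s[i].tolist()) for i in range(1,n) if s[i][4]>=amin]
E
python3 - <<'E'
from h import *
d=pickle.load(open("c0.pkl","rb"))
for n in("top","side"):
    print(n,"orange",[b for b in blobs(d[n]["img"],(5,150,120),(17,255,255)) if 150<b[0][0]<350])
    print(n,"yellow",[b for b in blobs(d[n]["img"],(20,170,120),(32,255,255),4)if 150<b[0][0]<350])
c=d["top"]["img"][205:260,235:310];s=d["side"]["img"][155:240,275:335]
a=cv2.resize(c,None,fx=8,fy=8,interpolation=2)
b=cv2.resize(s,None,fx=5,fy=5.176,interpolation=2)[:440]
m=cv2.resize(np.hstack([a,b]),None,fx=.85,fy=.85)
cv2.imwrite("pics/crop.png",m[:,:,::-1]);print(m.shape)
E
```

```text
top orange [([291.0, 50.8], [280, 0, 32, 95, 1090]), ([292.4, 50.4], [291, 48, 4, 5, 9]), ([323.2, 73.4], [312, 48, 21, 45, 301]), ([347.3, 55.3], [343, 49, 9, 14, 75]), ([315.4, 56.0], [312, 50, 9, 13, 67]), ([313.5, 66.7], [312, 64, 5, 6, 21]), ([318.8, 67.4], [317, 64, 4, 8, 16]), ([347.7, 76.3], [344, 64, 9, 28, 137]), ([335.4, 79.4], [329, 78, 14, 6, 30]), ([335.6, 83.5], [334, 81, 5, 6, 11]), ([340.0, 87.8], [339, 86, 4, 4, 9]), ([334.7, 91.5], [332, 88, 8, 6, 16]), ([319.2, 91.4], [317, 90, 5, 3, 8]), ([165.0, 140.8], [162, 138, 7, 7, 41]), ([192.0, 196.8], [189, 194, 7, 7, 41]), ([293.3, 225.5], [289, 221, 9, 9, 55]), ([170.3, 248.1], [161, 247, 20, 3, 21]), ([180.5, 254.5], [178, 249, 4, 10, 13])]
top yellow [([165.5, 129.0], [164, 129, 4, 1, 4]), ([261.6, 234.3], [259, 233, 7, 4, 21]), ([170.6, 253.6], [161, 248, 20, 12, 191])]
side orange [([328.7, 102.2], [319, 93, 30, 25, 216]), ([318.4, 168.3], [314, 161, 10, 16, 122]), ([316.6, 183.9], [311, 176, 10, 16, 57]), ([239.5, 315.5], [224, 299, 33, 34, 106])]
side yellow [([312.4, 84.5], [285, 68, 55, 37, 148]), ([311.3, 186.4], [310, 184, 3, 6, 7]), ([304.9, 194.0], [303, 189, 6, 13, 41]), ([240.1, 315.2], [225, 300, 31, 31, 444])]
(374, 765, 3)
```

View pics/crop.png

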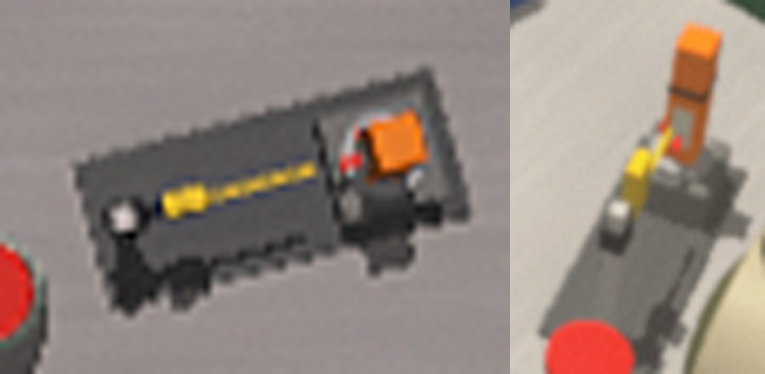

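```bash
python3 - <<'E'
from h import *
d=pickle.load(open("c0.pkl","rb"));T=d["top"];S=d["side"]
g=atz(T,(293.4,225.7),160);p=atz(T,(253.2,236.8),134);f=atz(T,(262.2,234.6),146)
print("gauge",g,"post",p,np.linalg.norm((p-g)[:2]),"yaw of +y deg",np.degrees(np.arctan2(*(p-g)[[1,0]])))
print("melon by top", atz(T,(192,196.8),111),[b for b in blobs(S["img"],(8,150,120),(20,255,255)) if 150<b[0][0]<260])
print("far melon", atz(T,(165,140.8),111))
print(tri([(T,(192,196.8)),(S,(204.8,227.8))]), "gauge tri top",tri([(T,(293.4,225.7)),(S,(318.5+1,164))]))
W=d["wrist"];K,R,t=P(W);print("wrist cam pos",-R.T@t, "fwd",R[2])
E
```

```text
gauge [ 461.25458894 -196.8367079   160.        ] post [422.65979803 -47.69921689 134.        ] 154.05047585003453 yaw of +y deg 104.50907883270683
melon by top [578.26055636 185.59469523 111.        ] [([205.2, 227.8], [201, 224, 9, 8, 54]), ([240.8, 314.8], [224, 299, 33, 33, 97])]
far melon [798.23775544 292.42468617 111.        ]
(array([579.10166308, 186.3386218 , 108.4464805 ]), np.float64(0.12966000772232178)) gauge tri top (array([ 461.12918799, -197.44535948,  155.04072186]), np.float64(0.1257032700076195))
wrist cam pos [ 259.99095118 -462.41753664  374.21155557] fwd [-0.25073467 -0.09998913 -0.96287813]
```

```bash
cat >> h.py <<'E'
from scipy.spatial.transform import Rotation as Ro
def go(x,y,z,yaw,ref=None):
    """offset (m) and angular (deg) from measured pose to TCP x,y,z, tool down, tool x at yaw deg"""
    from rig import ctrl
    s=ctrl.sense();p=s["eef_pos"];q=np.array(s["ee_rot"]);R=Ro.from_quat(q[[1,2,3,0]])
    a=np.radians(yaw);G=Ro.from_matrix(np.array([[np.cos(a),np.sin(a),0],[np.sin(a),-np.cos(a),0],[0,0,-1]]))
    M=R.as_matrix()
    print("t",s["time_s"],"pos",np.round(p,1),"yaw",np.degrees(np.arctan2(M[1,0],M[0,0])).round(2),"tilt",np.degrees(np.arccos(-M[2,2])).round(2),"F",s["force"].round(2),"w",round(s["grip_width"],3))
    print("offset",np.round(M.T@(np.array([x,y,z])-p)/1000,4).tolist(),"angular",np.round((R.inv()*G).as_rotvec(degrees=True),2).tolist())
E
python3 -c "
from h import *
go(461,-197,240,104.5)"
```

```text
t 0.15 pos [ 195.6 -487.   241.9] yaw 21.88 tilt 0.06 F [-0.18  0.09  0.04] w 1.0
offset [0.3544, -0.1702, 0.0021] angular [-0.03, -0.05, -82.62]
```

Emit:
move_arm:
  motion:
    - {"offset":[0.044,-0.021,0.002],"angular":[0,0,-10.3],"jaw":0.0854}
    - {"offset":[0.0886,-0.0425,0.002],"angular":[0,0,-20.6],"jaw":0.0854}
    - {"offset":[0.133,-0.064,0.002],"angular":[0,0,-31],"jaw":0.0854}
    - {"offset":[0.177,-0.085,0.002],"angular":[0,0,-41.3],"jaw":0.0854}
    - {"offset":[0.2215,-0.1064,0.002],"angular":[0,0,-51.6],"jaw":0.0854}

```text
time_s: 0.78
eef_pos: [362.3, -304.6, 240.2]
ee_rot: [-0.0, 0.8, 0.6, 0.0]
force: [-0.5, -1.1, 0.2]
grip_width: 1.0
```

```bash
python3 -c "
from h import *
go(461,-197,240,104.5)"
```

```text
t 0.775 pos [ 362.3 -304.6  240.2] yaw 73.8 tilt 0.01 F [-0.47 -1.13  0.22] w 1.0
offset [0.1309, 0.0647, 0.0002] angular [-0.01, -0.01, -30.7]
```

Emit:
move_arm:
  motion:
    - {"offset":[0.0436,0.0216,0],"angular":[0,0,-10.3],"jaw":0.0854}
    - {"offset":[0.087,0.043,0],"angular":[0,0,-20.6],"jaw":0.0854}
    - {"offset":[0.131,0.0647,0],"angular":[0,0,-30.7],"jaw":0.0854}
    - {"offset":[0.131,0.0647,0],"angular":[0,0,-30.7],"jaw":0.0854}

```text
time_s: 1.27
eef_pos: [462.0, -196.6, 240.0]
ee_rot: [-0.0, 0.612, 0.791, 0.0]
force: [0.3, 1.1, -0.7]
grip_width: 1.002
```

```bash
python3 - <<'E'
from h import *
from rig import ctrl
go(461,-197,240,104.5)
c=ctrl.capture("wrist");pickle.dump(c,open("c1.pkl","wb"))
cv2.imwrite("pics/w1.png",cv2.resize(c["img"],(800,600))[:,:,::-1])
a=np.radians(104.5);u=np.array([np.cos(a),np.sin(a),0]);v=np.array([u[1],-u[0],0]);g=np.array([461.2,-197,0])
E3=lambda y,x,z:g+u*y+v*x+[0,0,z]
for n,X in dict(top=E3(0,0,160),needle=E3(45,0,110),post=E3(155,0,134),corner=E3(14,14,160),ptip=E3(28,0,74)).items():print(n,(proj(c,X)[0]*1.5625).round(1))
E
```

```text
t 1.275 pos [ 462.  -196.6  240. ] yaw 104.48 tilt 0.03 F [ 0.34  1.08 -0.7 ] w 1.002
offset [-0.0001, -0.0011, 0.0] angular [-0.0, -0.03, -0.02]
top [389.3 315.6]
needle [389.8 216. ]
post [389.2 -19.8]
corner [417.6 288.6]
ptip [390.1 237. ]
```

View pics/w1.png

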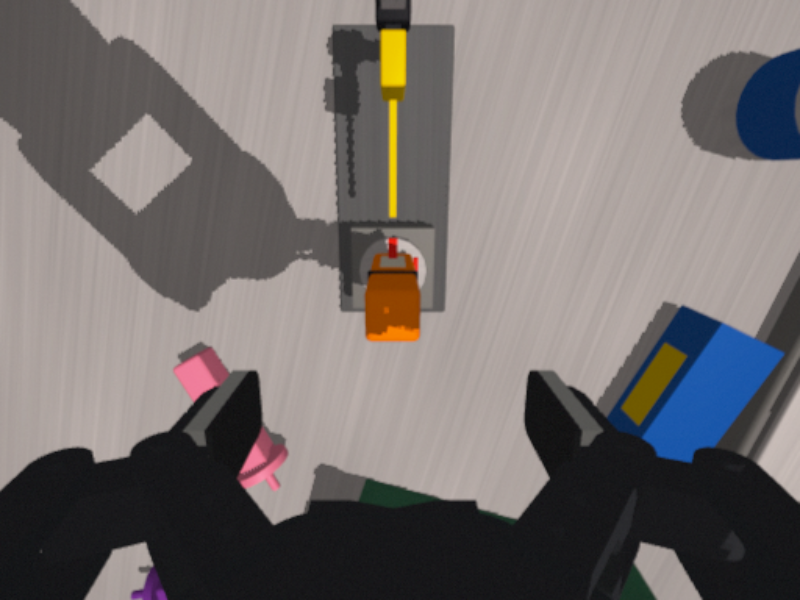

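Gauge top at about (392,315), needle end at (393,217), and pointer at (393,245), all in line with the tool. The yaw is confirmed and the gauge is about 1 mm to the right of my estimate, nearly under the TCP. Now descend and grip.

Emit:
move_arm:
  motion:
    - {"offset":[0,0.0005,0.055],"angular":[0,0,0],"jaw":0.0854}
    - {"offset":[0,0.0005,0.11],"angular":[0,0,0],"jaw":0.0854}
    - {"offset":[0,0.0005,0.11],"angular":[0,0,0],"jaw":0.0854}

```text
time_s: 1.7
eef_pos: [459.2, -198.4, 127.8]
ee_rot: [-0.004, 0.615, 0.788, -0.0]
force: [0.3, -0.4, 1.4]
grip_width: 0.998
```

Emit:
move_arm:
  motion:
    - {"offset":[0,0,0],"angular":[0,0,0],"jaw":0.02}
    - {"offset":[0,0,0],"angular":[0,0,0],"jaw":0.02}
    - {"offset":[0,0,0],"angular":[0,0,0],"jaw":0.02}
    - {"offset":[0,0,0],"angular":[0,0,0],"jaw":0.02}
    - {"offset":[0,0,0],"angular":[0,0,0],"jaw":0.02}
  squeeze: 80

```text
time_s: 2.33
eef_pos: [461.8, -199.0, 131.6]
ee_rot: [0.001, 0.614, 0.789, 0.0]
force: [0.7, 0.1, 5.0]
grip_width: 0.317
```

```bash
python3 -c "
from h import *
go(462,-197,130,104.5)"
```

```text
t 2.325 pos [ 461.8 -199.   131.6] yaw 104.18 tilt 0.14 F [0.65 0.15 4.95] w 0.317
offset [0.0019, 0.0006, 0.0016] angular [0.09, 0.1, -0.32]
```

Emit:
move_arm:
  motion:
    - {"offset":[0,0,0],"angular":[0,0,0],"jaw":0.02}
    - {"offset":[0,0,0],"angular":[0,0,0],"jaw":0.02}

```text
time_s: 2.58
eef_pos: [461.9, -199.0, 131.6]
ee_rot: [0.001, 0.614, 0.789, 0.0]
force: [0.4, 1.0, 7.3]
grip_width: 0.319
```

```bash
python3 -c "
from h import *
go(462,-197,280,104.5)"
```

```text
t 2.575 pos [ 461.9 -199.   131.6] yaw 104.18 tilt 0.14 F [0.39 1.05 7.33] w 0.319
offset [0.0016, 0.0008, -0.1484] angular [0.09, 0.11, -0.32]
```

Emit:
move_arm:
  motion:
    - {"offset":[0,0,-0.03],"angular":[0,0,0],"jaw":0.02}
    - {"offset":[0,0,-0.08],"angular":[0,0,0],"jaw":0.02}
    - {"offset":[0,0,-0.13],"angular":[0,0,0],"jaw":0.02}
    - {"offset":[0,0,-0.15],"angular":[0,0,0],"jaw":0.02}
    - {"offset":[0,0,-0.15],"angular":[0,0,0],"jaw":0.02}

```text
time_s: 3.2
eef_pos: [461.5, -198.8, 281.4]
ee_rot: [0.001, 0.614, 0.789, 0.0]
force: [0.2, -0.4, -2.7]
grip_width: 0.322
```

```bash
python3 - <<'E'
from h import *
from rig import ctrl
go(579,186,280,104.5)
c=ctrl.capture("wrist");s=ctrl.capture("side");pickle.dump((c,s),open("c2.pkl","wb"))
a=cv2.resize(c["img"],None,fx=.8,fy=.8);b=cv2.resize(s["img"][90:243,240:396],None,fx=2,fy=2.007)
cv2.imwrite("pics/w2.png",np.hstack([a,b[:307]])[:,:,::-1])
E
```

```text
t 3.2 pos [ 461.5 -198.8  281.4] yaw 104.18 tilt 0.15 F [ 0.21 -0.45 -2.69] w 0.322
offset [0.3443, 0.2082, 0.001] angular [0.09, 0.12, -0.32]
```

View pics/w2.png

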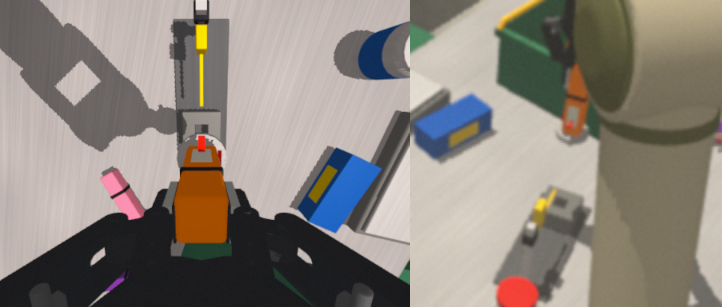

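Gauge is held upright, and the pointer is at zero. Carry it to the melon.

Emit:
move_arm:
  motion:
    - {"offset":[0.034,0.0207,0],"angular":[0,0,0],"jaw":0.02}
    - {"offset":[0.077,0.0465,0],"angular":[0,0,0],"jaw":0.02}
    - {"offset":[0.12,0.0725,0],"angular":[0,0,0],"jaw":0.02}
    - {"offset":[0.163,0.0985,0],"angular":[0,0,0],"jaw":0.02}
    - {"offset":[0.206,0.1245,0],"angular":[0,0,0],"jaw":0.02}
  squeeze: 120

```text
time_s: 3.92
eef_pos: [531.4, 33.3, 278.7]
ee_rot: [-0.001, 0.614, 0.789, -0.001]
force: [0.1, -0.6, -2.1]
grip_width: 0.308
```

```bash
python3 -c "
from h import *
go(578.2,183.7,280,104.2)"
```

```text
t 3.925 pos [531.4  33.3 278.7] yaw 104.17 tilt 0.16 F [ 0.1  -0.55 -2.12] w 0.308
offset [0.1344, 0.0822, -0.0014] angular [-0.14, -0.06, -0.03]
```

Emit:
move_arm:
  motion:
    - {"offset":[0.045,0.0275,0],"angular":[0,0,0],"jaw":0.02}
    - {"offset":[0.09,0.055,0],"angular":[0,0,0],"jaw":0.02}
    - {"offset":[0.122,0.0745,0],"angular":[0,0,0],"jaw":0.02}
    - {"offset":[0.134,0.082,0],"angular":[0,0,0],"jaw":0.02}
    - {"offset":[0.134,0.082,0],"angular":[0,0,0],"jaw":0.02}

```text
time_s: 4.55
eef_pos: [578.0, 181.6, 279.1]
ee_rot: [-0.001, 0.614, 0.789, -0.001]
force: [-0.6, -1.3, -1.9]
grip_width: 0.314
```

```bash
python3 - <<'E'
from h import *
from rig import ctrl
go(578.2,183.7,240,104.2)
c=ctrl.capture("wrist");s=ctrl.capture("side");pickle.dump((c,s),open("c3.pkl","wb"))
a=cv2.resize(c["img"],None,fx=.8,fy=.8);b=cv2.resize(s["img"][130:283,125:281],None,fx=2,fy=2.007)
cv2.imwrite("pics/w3.png",np.hstack([a,b[:307]])[:,:,::-1])
print("patch pred",proj(c,[579,186,111])[0]*.8, (proj(s,[579,186,111])[0]-[125,130])*2+[410,0])
E
```

```text
t 4.55 pos [578.  181.6 279.1] yaw 104.22 tilt 0.12 F [-0.65 -1.26 -1.92] w 0.314
offset [0.002, 0.0008, 0.039] angular [-0.12, 0.0, 0.02]
patch pred [202.19504027 138.73399878] [569.9018107  194.36650796]
```

View pics/w3.png

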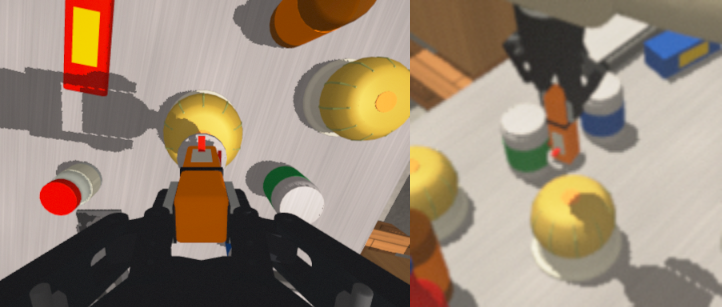

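Emit:
move_arm:
  motion:
    - {"offset":[0.002,0.001,0.02],"angular":[0,0,0],"jaw":0.02}
    - {"offset":[0.002,0.001,0.039],"angular":[0,0,0],"jaw":0.02}
    - {"offset":[0.002,0.001,0.039],"angular":[0,0,0],"jaw":0.02}
    - {"offset":[0.002,0.001,0.039],"angular":[0,0,0],"jaw":0.02}

```text
time_s: 5.15
eef_pos: [579.0, 183.1, 242.4]
ee_rot: [0.001, 0.615, 0.789, 0.0]
force: [0.9, -0.2, -2.0]
grip_width: 0.313
```

```bash
python3 - <<'E'
from h import *
from rig import ctrl
go(578.2,183.7,240,104.2)
s=ctrl.capture("side");pickle.dump(s,open("c4.pkl","wb"))
print((proj(s,[[578.7,186,111],[578.7,186,126.5],[578.7,186,148.5]])-[155,165])*5)
cv2.imwrite("pics/s4.png",cv2.resize(s["img"][165:265,155:260],None,fx=5,fy=5,interpolation=2)[:,:,::-1])
E
```

```text
t 5.15 pos [579.  183.1 242.4] yaw 104.12 tilt 0.09 F [ 0.89 -0.18 -1.98] w 0.313
offset [0.0008, -0.0007, 0.0024] angular [0.08, 0.02, -0.08]
[[250.13555505 311.19094045]
 [247.67832412 293.32086034]
 [244.10181946 267.31092206]]
```

View pics/s4.png

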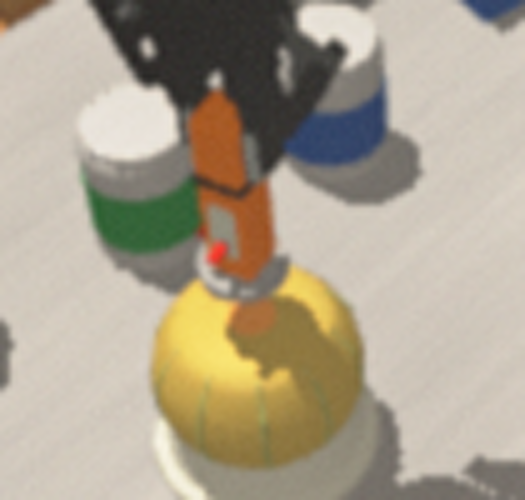

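Emit:
move_arm:
  motion:
    - {"offset":[0.0008,-0.0007,0.008],"angular":[0,0,0],"jaw":0.02}
    - {"offset":[0.0008,-0.0007,0.016],"angular":[0,0,0],"jaw":0.02}
    - {"offset":[0.0008,-0.0007,0.016],"angular":[0,0,0],"jaw":0.02}

```text
time_s: 5.58
eef_pos: [577.5, 184.4, 224.4]
ee_rot: [-0.001, 0.614, 0.789, -0.001]
force: [0.7, 0.9, -2.3]
grip_width: 0.312
```

Emit:
move_arm:
  motion:
    - {"offset":[0,0,0.002],"angular":[0,0,0],"jaw":0.02}
    - {"offset":[0,0,0.004],"angular":[0,0,0],"jaw":0.02}
    - {"offset":[0,0,0.006],"angular":[0,0,0],"jaw":0.02}
    - {"offset":[0,0,0.008],"angular":[0,0,0],"jaw":0.02}

```text
time_s: 6.08
eef_pos: [578.0, 184.4, 217.5]
ee_rot: [0.0, 0.614, 0.789, 0.0]
force: [-0.7, 0.6, 0.9]
grip_width: 0.313
```

Emit:
move_arm:
  motion:
    - {"offset":[0,0,0.002],"angular":[0,0,0],"jaw":0.02}
    - {"offset":[0,0,0.004],"angular":[0,0,0],"jaw":0.02}
    - {"offset":[0,0,0.004],"angular":[0,0,0],"jaw":0.02}

```text
time_s: 6.45
eef_pos: [578.0, 184.4, 213.3]
ee_rot: [0.0, 0.614, 0.789, 0.0]
force: [0.1, -0.0, 1.3]
grip_width: 0.315
```

Emit:
move_arm:
  motion:
    - {"offset":[0,0,0.0015],"angular":[0,0,0],"jaw":0.02}
    - {"offset":[0,0,0.003],"angular":[0,0,0],"jaw":0.02}
    - {"offset":[0,0,0.0045],"angular":[0,0,0],"jaw":0.02}
    - {"offset":[0,0,0.0045],"angular":[0,0,0],"jaw":0.02}

```text
time_s: 6.95
eef_pos: [577.9, 184.4, 208.8]
ee_rot: [0.0, 0.614, 0.789, 0.0]
force: [1.5, -0.7, 2.0]
grip_width: 0.314
```

Emit:
move_arm:
  motion:
    - {"offset":[0,0,0.001],"angular":[0,0,0],"jaw":0.02}
    - {"offset":[0,0,0.002],"angular":[0,0,0],"jaw":0.02}
    - {"offset":[0,0,0.003],"angular":[0,0,0],"jaw":0.02}
    - {"offset":[0,0,0.003],"angular":[0,0,0],"jaw":0.02}

```text
time_s: 7.45
eef_pos: [577.9, 184.4, 205.8]
ee_rot: [0.0, 0.614, 0.789, 0.0]
force: [1.4, 0.2, 1.4]
grip_width: 0.314
```

Emit:
move_arm:
  motion:
    - {"offset":[0,0,0.001],"angular":[0,0,0],"jaw":0.02}
    - {"offset":[0,0,0.002],"angular":[0,0,0],"jaw":0.02}
    - {"offset":[0,0,0.003],"angular":[0,0,0],"jaw":0.02}
    - {"offset":[0,0,0.003],"angular":[0,0,0],"jaw":0.02}

```text
time_s: 7.95
eef_pos: [577.9, 184.4, 202.8]
ee_rot: [0.0, 0.614, 0.789, 0.0]
force: [2.2, 0.2, 2.7]
grip_width: 0.312
```

Emit:
move_arm:
  motion:
    - {"offset":[0,0,0.001],"angular":[0,0,0],"jaw":0.02}
    - {"offset":[0,0,0.002],"angular":[0,0,0],"jaw":0.02}
    - {"offset":[0,0,0.002],"angular":[0,0,0],"jaw":0.02}

```text
time_s: 8.32
eef_pos: [577.9, 184.4, 200.8]
ee_rot: [0.0, 0.614, 0.789, 0.0]
force: [2.1, 0.4, 2.5]
grip_width: 0.314
```

Emit:
move_arm:
  motion:
    - {"offset":[0,0,0.001],"angular":[0,0,0],"jaw":0.02}
    - {"offset":[0,0,0.002],"angular":[0,0,0],"jaw":0.02}
    - {"offset":[0,0,0.002],"angular":[0,0,0],"jaw":0.02}

```text
time_s: 8.7
eef_pos: [577.9, 184.4, 199.3]
ee_rot: [0.0, 0.614, 0.789, 0.0]
force: [0.9, 0.1, 6.1]
grip_width: 0.313
```

Emit:
move_arm:
  motion:
    - {"offset":[0,0,0.001],"angular":[0,0,0],"jaw":0.02}
    - {"offset":[0,0,0.002],"angular":[0,0,0],"jaw":0.02}
    - {"offset":[0,0,0.002],"angular":[0,0,0],"jaw":0.02}

```text
time_s: 9.07
eef_pos: [577.9, 184.4, 198.0]
ee_rot: [0.0, 0.614, 0.789, 0.0]
force: [-0.5, 1.0, 11.2]
grip_width: 0.313
```

Foot has met the rind. The net press is about 13.5 N, so I hold it briefly and then lift.

Emit:
move_arm:
  motion:
    - {"offset":[0,0,0],"angular":[0,0,0],"jaw":0.02}
    - {"offset":[0,0,0],"angular":[0,0,0],"jaw":0.02}
    - {"offset":[0,0,0],"angular":[0,0,0],"jaw":0.02}

```text
time_s: 9.45
eef_pos: [577.9, 184.4, 198.0]
ee_rot: [0.0, 0.614, 0.789, 0.0]
force: [-0.6, 0.2, 11.1]
grip_width: 0.314
```

Emit:
move_arm:
  motion:
    - {"offset":[0,0,-0.005],"angular":[0,0,0],"jaw":0.02}
    - {"offset":[0,0,-0.02],"angular":[0,0,0],"jaw":0.02}
    - {"offset":[0,0,-0.045],"angular":[0,0,0],"jaw":0.02}
    - {"offset":[0,0,-0.08],"angular":[0,0,0],"jaw":0.02}
    - {"offset":[0,0,-0.08],"angular":[0,0,0],"jaw":0.02}

```text
time_s: 10.07
eef_pos: [578.0, 184.4, 278.9]
ee_rot: [0.001, 0.614, 0.789, 0.001]
force: [0.3, -0.5, -2.5]
grip_width: 0.311
```

```bash
python3 - <<'E'
from h import *
go(461.7,-199,280,104.2)
E
```

```text
t 10.075 pos [578.  184.4 278.9] yaw 104.18 tilt 0.16 F [ 0.25 -0.52 -2.47] w 0.311
offset [-0.3432, -0.2067, -0.0015] angular [0.15, 0.03, -0.02]
```

Emit:
move_arm:
  motion:
    - {"offset":[-0.034,-0.0207,-0.003],"angular":[0,0,0],"jaw":0.02}
    - {"offset":[-0.077,-0.0465,-0.003],"angular":[0,0,0],"jaw":0.02}
    - {"offset":[-0.12,-0.0725,-0.003],"angular":[0,0,0],"jaw":0.02}
    - {"offset":[-0.163,-0.0985,-0.003],"angular":[0,0,0],"jaw":0.02}
    - {"offset":[-0.206,-0.1245,-0.003],"angular":[0,0,0],"jaw":0.02}

```text
time_s: 10.7
eef_pos: [506.1, -47.0, 278.1]
ee_rot: [-0.002, 0.614, 0.789, -0.001]
force: [1.0, -1.1, -1.3]
grip_width: 0.314
```

```bash
python3 - <<'E'
from h import *
go(461.7,-199,280,104.2)
E
```

```text
t 10.7 pos [506.1 -47.  278.1] yaw 104.18 tilt 0.22 F [ 1.02 -1.14 -1.26] w 0.314
offset [-0.1365, -0.0802, -0.0019] angular [-0.19, -0.11, -0.02]
```

Emit:
move_arm:
  motion:
    - {"offset":[-0.045,-0.027,0],"angular":[0,0,0],"jaw":0.02}
    - {"offset":[-0.09,-0.054,0],"angular":[0,0,0],"jaw":0.02}
    - {"offset":[-0.125,-0.074,0],"angular":[0,0,0],"jaw":0.02}
    - {"offset":[-0.1365,-0.081,0],"angular":[0,0,0],"jaw":0.02}
    - {"offset":[-0.1365,-0.081,0],"angular":[0,0,0],"jaw":0.02}

```text
time_s: 11.32
eef_pos: [462.1, -197.9, 278.8]
ee_rot: [-0.001, 0.615, 0.789, 0.0]
force: [0.1, 1.1, -1.9]
grip_width: 0.318
```

Emit:
move_arm:
  motion:
    - {"offset":[0,0,0],"angular":[0,0,0],"jaw":0.02}
    - {"offset":[0,0,0],"angular":[0,0,0],"jaw":0.02}

```text
time_s: 11.58
eef_pos: [462.7, -197.0, 279.7]
ee_rot: [-0.0, 0.614, 0.789, 0.0]
force: [-0.1, 0.3, -2.4]
grip_width: 0.312
```

```bash
python3 - <<'E'
from h import *
from rig import ctrl
go(461.7,-199,170,104.2)
E
```

```text
t 11.575 pos [ 462.7 -197.   279.7] yaw 104.26 tilt 0.02 F [-0.08  0.33 -2.36] w 0.312
offset [-0.0017, -0.0015, 0.1097] angular [-0.0, -0.02, 0.06]
```

Emit:
move_arm:
  motion:
    - {"offset":[-0.0017,-0.0015,0.04],"angular":[0,0,0],"jaw":0.02}
    - {"offset":[-0.0017,-0.0015,0.085],"angular":[0,0,0],"jaw":0.02}
    - {"offset":[-0.0017,-0.0015,0.11],"angular":[0,0,0],"jaw":0.02}
    - {"offset":[-0.0017,-0.0015,0.11],"angular":[0,0,0],"jaw":0.02}
    - {"offset":[-0.0017,-0.0015,0.11],"angular":[0,0,0],"jaw":0.02}

```text
time_s: 12.2
eef_pos: [462.1, -200.1, 171.1]
ee_rot: [0.001, 0.614, 0.789, 0.0]
force: [0.7, -0.7, -2.1]
grip_width: 0.315
```

```bash
python3 - <<'E'
from h import *
from rig import ctrl
go(461.7,-199,140,104.2)
c=ctrl.capture("wrist");t=ctrl.capture("side")
a=cv2.resize(c["img"][120:330,170:340],None,fx=2.4,fy=2.4,interpolation=2);b=cv2.resize(t["img"][145:235,275:343],None,fx=5.6,fy=5.6,interpolation=2)
cv2.imwrite("pics/w5.png",np.hstack([a[:504],b[:504]])[:,:,::-1])
E
```

```text
t 12.2 pos [ 462.1 -200.1  171.1] yaw 104.21 tilt 0.12 F [ 0.68 -0.66 -2.11] w 0.315
offset [0.0012, -0.0001, 0.0311] angular [0.07, 0.09, 0.01]
```

View pics/w5.png

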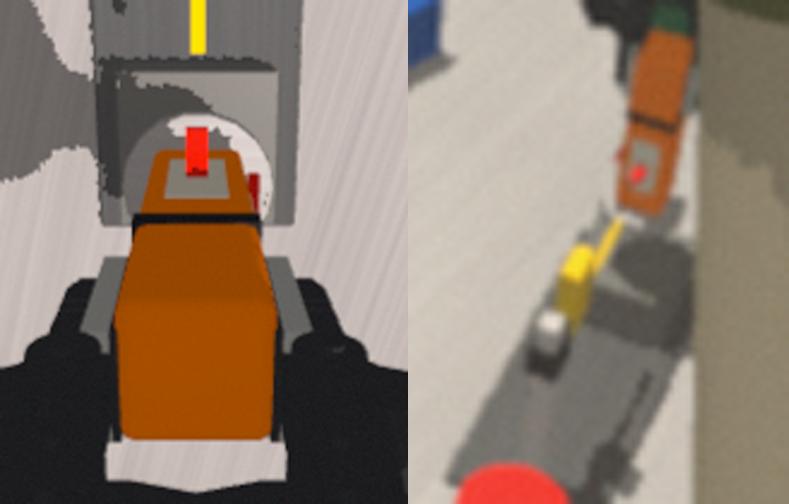

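Gauge is lined up with the holder, and the red pointer (197,150) is visibly raised. Lower it, watching the force.

Emit:
move_arm:
  motion:
    - {"offset":[0.0005,0,0.006],"angular":[0,0,0],"jaw":0.02}
    - {"offset":[0.0005,0,0.012],"angular":[0,0,0],"jaw":0.02}
    - {"offset":[0.0005,0,0.018],"angular":[0,0,0],"jaw":0.02}
    - {"offset":[0.0005,0,0.02],"angular":[0,0,0],"jaw":0.02}

```text
time_s: 12.8
eef_pos: [461.1, -199.5, 149.2]
ee_rot: [-0.0, 0.614, 0.789, 0.0]
force: [0.2, 0.3, -2.5]
grip_width: 0.315
```

Emit:
move_arm:
  motion:
    - {"offset":[0,0,0.003],"angular":[0,0,0],"jaw":0.02}
    - {"offset":[0,0,0.006],"angular":[0,0,0],"jaw":0.02}
    - {"offset":[0,0,0.006],"angular":[0,0,0],"jaw":0.02}

```text
time_s: 13.18
eef_pos: [461.2, -199.5, 143.6]
ee_rot: [-0.0, 0.614, 0.789, -0.0]
force: [0.1, 0.0, -2.2]
grip_width: 0.309
```

Emit:
move_arm:
  motion:
    - {"offset":[0,0,0.003],"angular":[0,0,0],"jaw":0.02}
    - {"offset":[0,0,0.006],"angular":[0,0,0],"jaw":0.02}
    - {"offset":[0,0,0.009],"angular":[0,0,0],"jaw":0.02}
    - {"offset":[0,0,0.009],"angular":[0,0,0],"jaw":0.02}

```text
time_s: 13.68
eef_pos: [461.2, -199.5, 134.5]
ee_rot: [-0.0, 0.614, 0.789, -0.0]
force: [-0.3, 1.1, -2.5]
grip_width: 0.313
```

Emit:
move_arm:
  motion:
    - {"offset":[0,0,0.001],"angular":[0,0,0],"jaw":0.02}
    - {"offset":[0,0,0.002],"angular":[0,0,0],"jaw":0.02}
    - {"offset":[0,0,0.002],"angular":[0,0,0],"jaw":0.02}

```text
time_s: 14.05
eef_pos: [461.3, -199.5, 132.8]
ee_rot: [-0.0, 0.614, 0.789, -0.0]
force: [-0.2, 0.8, -1.9]
grip_width: 0.312
```

Emit:
move_arm:
  motion:
    - {"offset":[0,0,0.001],"angular":[0,0,0],"jaw":0.02}
    - {"offset":[0,0,0.001],"angular":[0,0,0],"jaw":0.02}

```text
time_s: 14.3
eef_pos: [461.3, -199.5, 131.7]
ee_rot: [-0.0, 0.614, 0.789, 0.0]
force: [-0.3, 0.0, -2.3]
grip_width: 0.314
```

Emit:
move_arm:
  motion:
    - {"offset":[0,0,0.0007],"angular":[0,0,0],"jaw":0.02}
    - {"offset":[0,0,0.0007],"angular":[0,0,0],"jaw":0.02}

```text
time_s: 14.55
eef_pos: [461.4, -199.6, 131.6]
ee_rot: [0.0, 0.614, 0.789, -0.0]
force: [-1.1, 1.0, 4.5]
grip_width: 0.315
```

Foot is on the block. Release gently: open slowly, then lift.

Emit:
move_arm:
  motion:
    - {"offset":[0,0,0],"angular":[0,0,0],"jaw":0.032}
    - {"offset":[0,0,0],"angular":[0,0,0],"jaw":0.04}
    - {"offset":[0,0,0],"angular":[0,0,0],"jaw":0.06}
    - {"offset":[0,0,0],"angular":[0,0,0],"jaw":0.07}
    - {"offset":[0,0,0],"angular":[0,0,0],"jaw":0.07}
  squeeze: 40

```text
time_s: 15.18
eef_pos: [461.3, -199.6, 131.1]
ee_rot: [0.0, 0.614, 0.789, 0.0]
force: [-0.7, -0.1, -1.5]
grip_width: 0.82
```

Emit:
move_arm:
  motion:
    - {"offset":[0,0,0],"angular":[0,0,0],"jaw":0.07}
    - {"offset":[0,0,-0.02],"angular":[0,0,0],"jaw":0.07}
    - {"offset":[0,0,-0.06],"angular":[0,0,0],"jaw":0.07}
    - {"offset":[0,0,-0.11],"angular":[0,0,0],"jaw":0.07}
    - {"offset":[0,0,-0.11],"angular":[0,0,0],"jaw":0.07}

```text
time_s: 15.8
eef_pos: [462.4, -200.3, 244.5]
ee_rot: [0.004, 0.614, 0.789, 0.0]
force: [0.1, -0.5, -1.4]
grip_width: 0.82
```

```bash
python3 - <<'E'
from h import *
from rig import ctrl
go(461.7,-199,240,104.2)
c=ctrl.capture("wrist");pickle.dump(c,open("c6.pkl","wb"))
a=cv2.resize(c["img"][10:260,190:310],None,fx=2.4,fy=2.4,interpolation=2)
cv2.imwrite("pics/w6.png",a[:,:,::-1])
E
```

```text
t 15.8 pos [ 462.4 -200.3  244.5] yaw 104.18 tilt 0.41 F [ 0.06 -0.52 -1.44] w 0.82
offset [0.0014, -0.0004, 0.0045] angular [0.26, 0.32, -0.02]
```

View pics/w6.png

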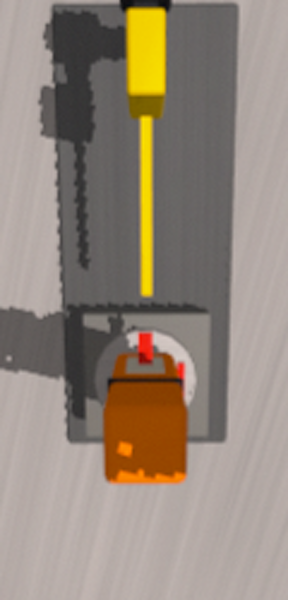

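Gauge stands upright on its holder. I tilt the wrist camera to look from the side, so the pointer and needle heights can be compared directly.

Emit:
move_arm:
  motion:
    - {"offset":[0.02,0.04,0],"angular":[0,0,0],"jaw":0.07}
    - {"offset":[0.04,0.081,0],"angular":[10,0,0],"jaw":0.07}
    - {"offset":[0.04,0.081,0.02],"angular":[20,0,0],"jaw":0.07}
    - {"offset":[0.04,0.081,0.04],"angular":[30,0,0],"jaw":0.07}
    - {"offset":[0.04,0.081,0.063],"angular":[40,0,0],"jaw":0.07}

```text
time_s: 16.48
eef_pos: [530.0, -140.7, 176.5]
ee_rot: [-0.212, 0.576, 0.741, -0.272]
force: [-0.3, -0.1, 0.7]
grip_width: 0.822
```

Emit:
move_arm:
  motion:
    - {"offset":[0,0,0],"angular":[0,0,0],"jaw":0.07}
    - {"offset":[0,0,0],"angular":[0,0,0],"jaw":0.07}
    - {"offset":[0,0,0],"angular":[0,0,0],"jaw":0.07}

```text
time_s: 16.85
eef_pos: [530.1, -141.4, 180.3]
ee_rot: [-0.208, 0.578, 0.742, -0.269]
force: [0.5, -0.7, 0.1]
grip_width: 0.818
```

```bash
python3 - <<'E'
from h import *
from rig import ctrl
go(461.7,-199,240,104.2)
c=ctrl.capture("wrist");pickle.dump(c,open("c7.pkl","wb"))
a=cv2.resize(c["img"],(800,600),interpolation=2)
cv2.imwrite("pics/w7.png",a[:,:,::-1])
u=np.array([-.25,.968,0]);g=np.array([462.3,-197,0])
for n,y,z in(("ptr0",28,74),("ptr10",28,84),("needle m=.03",45,104),("finctr",120,126),("top",0,160)):print(n,(proj(c,g+u*y+[0,0,z])[0]).round(1))
print("red",blobs(c["img"],(0,170,90),(4,255,255)),"yel",blobs(c["img"],(22,170,90),(32,255,255)))
E
```

```text
t 16.85 pos [ 530.1 -141.4  180.3] yaw 104.14 tilt 39.73 F [ 0.48 -0.7   0.09] w 0.818
offset [-0.0393, -0.0999, 0.0055] angular [-39.73, 0.09, -0.1]
ptr0 [258.2 194. ]
ptr10 [251.6 196.3]
needle m=.03 [237.  182.8]
finctr [215.2  91. ]
top [189.1 252.7]
red [([32.4, 46.9], [15, 33, 35, 28, 740]), ([41.5, 123.2], [26, 112, 32, 23, 625]), ([250.6, 203.7], [248, 197, 7, 14, 81]), ([264.1, 225.1], [262, 214, 5, 24, 85])] yel [([217.6, 99.6], [189, 71, 53, 113, 2132]), ([44.5, 147.4], [29, 136, 31, 24, 601])]
```

View pics/w7.png

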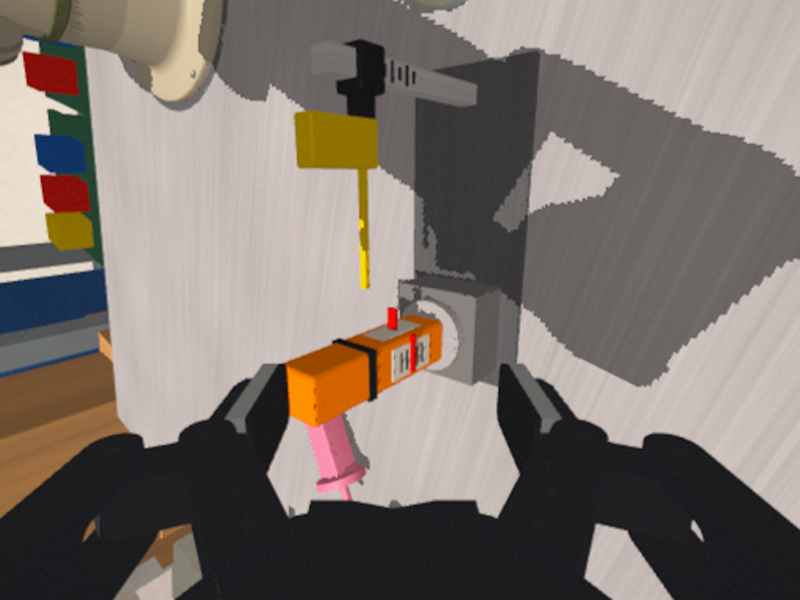

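```bash
python3 - <<'E'
from h import *
c=pickle.load(open("c7.pkl","rb"))
cv2.imwrite("pics/w8.png",cv2.resize(c["img"][135:280,165:350],None,fx=4.1,fy=4.1,interpolation=cv2.INTER_CUBIC)[:,:,::-1])
E
```

```text
(no output)
```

View pics/w8.png

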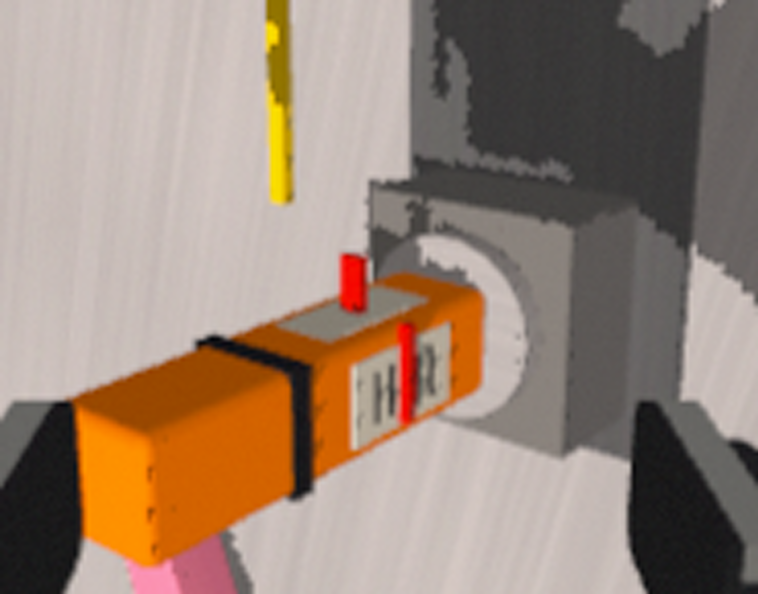

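```bash
cat > m.py <<'E'
from h import *
c=pickle.load(open("c7.pkl","rb"))
px=lambda p:np.array(p,float)/4.1+[165,135]-.5+.5/4.1
A=[((74,400),(-14,14,160)),((148,435),(14,14,160)),((150,565),(14,-14,160)),((84,538),(-14,-14,160)),((484,293),(14,14,48)),((480,385),(14,-14,48)),((405,272),(-14,14,48)),((370,182),(-31,31,40)),((575,225),(31,31,40)),((562,458),(31,-31,40))]
ob=np.array([x for _,x in A],float);im=np.array([px(p) for p,_ in A])
ok,r,t=cv2.solvePnP(ob,im,c["intrinsics"],None)
c2=dict(c,rvec=r,tvec=t)
print("res",np.round(proj(c2,ob)-im,2).tolist())
for n,p,y in(("pointer",(353.5,256),28),("needle",(282,202),45)):
    f=least_squares(lambda z:proj(c2,[0,y,z[0]])[0]-px(p),[90]);print(n,"z",f.x,"reading",f.x-74,"res",f.fun)
E
python3 m.py
```

```text
res [[-2.73, 0.37], [0.89, 1.07], [2.86, 1.28], [-2.21, -3.39], [1.41, -1.32], [2.12, 0.7], [-0.06, -1.02], [1.14, 2.65], [-2.39, 0.74], [-0.84, -1.08]]
pointer z [84.60905826] reading [10.60905826] res [0.35224968 0.96498292]
needle z [107.7877186] reading [33.7877186] res [0.69694957 2.33072371]
```

```bash
sed -i 's/((74,400),(-14,14,160)),//; s/((84,538),(-14,-14,160)),//' m.py; cat >> m.py <<'E'
u=np.array([-.2504,.9681,0]);v=np.array([.9681,.2504,0])
def w(X,dx=0,dy=0):return np.array([462.3+dx,-197+dy,0])+X[0]*v+X[1]*u+[0,0,X[2]]
d=np.array([proj(c,w(o))[0] for o in ob])-im;print("calib res",d.round(1).tolist())
for n,p,y in(("pointer",(353.5,256),28),("needle",(282,202),45)):
    f=least_squares(lambda z:proj(c,w((0,y,z[0])))[0]-px(p)-np.median(d,0),[90]);print(n,f.x-74,f.fun)
E
python3 m.py
```

```text
res [[-0.45, -0.66], [0.47, 0.96], [1.54, -1.56], [1.4, 1.07], [-0.63, -1.82], [0.69, 1.3], [-1.27, 0.59], [-1.66, 0.07]]
pointer z [85.35508984] reading [11.35508984] res [-0.11540057 -0.34506172]
needle z [109.15255183] reading [35.15255183] res [0.02096168 0.07928621]
calib res [[-0.7, 0.3], [0.8, 2.5], [2.0, -2.0], [2.3, 1.0], [-0.5, -1.9], [0.5, 1.2], [-0.8, -0.4], [-0.3, -0.1]]
pointer [11.26694379] [-0.19422166 -0.56141107]
needle [34.52256913] [-0.0731425  -0.26668186]
```

```bash
python3 - <<'E'
from h import *
go(530,-141,230,104.5)
go(432.3,-80.8,230,104.5)
d=pickle.load(open("c0.pkl","rb"));print(atz(d["top"],(262.2,234.6),146))
E
```

```text
t 16.9 pos [ 530.  -141.3  180.1] yaw 104.14 tilt 39.76 F [ 0.49  0.65 -0.16] w 0.821
offset [0.0003, -0.0319, -0.0384] angular [-39.76, -0.02, -0.38]
t 16.9 pos [ 530.  -141.3  180.1] yaw 104.14 tilt 39.76 F [ 0.49  0.65 -0.16] w 0.821
offset [0.0825, -0.0935, 0.0127] angular [-39.76, -0.02, -0.38]
[430.00097978 -81.30015045 146.        ]
```

Emit:
move_arm:
  motion:
    - {"offset":[0,-0.016,-0.0192],"angular":[-10,0,0],"jaw":0.06}
    - {"offset":[0,-0.032,-0.0384],"angular":[-20,0,0],"jaw":0.06}
    - {"offset":[0.03,-0.055,-0.02],"angular":[-30,0,0],"jaw":0.06}
    - {"offset":[0.06,-0.075,0],"angular":[-39.8,0,-0.3],"jaw":0.06}
    - {"offset":[0.0825,-0.0935,0.0127],"angular":[-39.8,0,-0.4],"jaw":0.06}

```text
time_s: 17.52
eef_pos: [429.6, -79.7, 229.6]
ee_rot: [-0.0, 0.613, 0.79, 0.001]
force: [0.4, 0.3, 0.5]
grip_width: 0.702
```

Emit:
move_arm:
  motion:
    - {"offset":[0,0,0],"angular":[0,0,0],"jaw":0.06}
    - {"offset":[0,0,0],"angular":[0,0,0],"jaw":0.06}
    - {"offset":[0,0,0],"angular":[0,0,0],"jaw":0.06}

```text
time_s: 17.9
eef_pos: [433.1, -80.9, 228.5]
ee_rot: [-0.002, 0.612, 0.791, -0.001]
force: [-0.4, 0.3, 0.7]
grip_width: 0.7
```

```bash
python3 - <<'E'
from h import *
from rig import ctrl
go(432.3,-80.8,129,104.4)
c=ctrl.capture("wrist");pickle.dump(c,open("c8.pkl","wb"))
print(blobs(c["img"],(20,170,80),(32,255,255),30)); u=np.array([-.2504,.9681,0]);v=np.array([.9681,.2504,0]);F=np.array([432.3,-80.8,146.7])
print([ (proj(c,F+a*v+b*u)[0]).round(1).tolist() for a in(-6,6) for b in(-12,12)], proj(c,F-75*u-[0,0,38])[0])
m=cv2.inRange(cv2.cvtColor(c["img"],cv2.COLOR_RGB2HSV),(20,150,60),(34,255,255))
for r in range(100,384,12):
    k=np.where(m[r,150:350])[0]
    if len(k):print(r,k.min()+150,k.max()+150)
E
```

```text
t 17.9 pos [433.1 -80.9 228.5] yaw 104.53 tilt 0.21 F [-0.43  0.25  0.69] w 0.7
offset [0.0001, -0.0004, 0.0995] angular [-0.18, -0.12, 0.13]
[([463.7, 3.2], [438, 0, 50, 10, 303]), ([496.7, 2.2], [486, 0, 23, 7, 67]), ([250.6, 207.6], [244, 176, 15, 87, 739])]
[[242.2, 215.1], [242.0, 186.1], [257.1, 215.2], [257.4, 186.1]] [249.9804671  261.77115757]
184 244 257
196 244 257
208 244 257
220 249 252
232 249 253
244 249 253
256 249 252
```

Emit:
move_arm:
  motion:
    - {"offset":[0,0.0003,0.05],"angular":[0,0,0],"jaw":0.05}
    - {"offset":[0,0.0003,0.09],"angular":[0,0,0],"jaw":0.05}
    - {"offset":[0,0.0003,0.0985],"angular":[0,0,0],"jaw":0.05}
    - {"offset":[0,0.0003,0.0985],"angular":[0,0,0],"jaw":0.05}

```text
time_s: 18.45
eef_pos: [432.9, -80.5, 130.5]
ee_rot: [-0.002, 0.612, 0.791, -0.001]
force: [0.7, -1.0, 0.7]
grip_width: 0.58
```

Emit:
move_arm:
  motion:
    - {"offset":[0,0,0],"angular":[0,0,0],"jaw":0.004}
    - {"offset":[0,0,0],"angular":[0,0,0],"jaw":0.004}
    - {"offset":[0,0,0],"angular":[0,0,0],"jaw":0.004}
    - {"offset":[0,0,0],"angular":[0,0,0],"jaw":0.004}
    - {"offset":[0,0,0],"angular":[0,0,0],"jaw":0.004}
  squeeze: 30

```text
time_s: 19.08
eef_pos: [432.4, -80.6, 130.2]
ee_rot: [-0.002, 0.612, 0.791, -0.001]
force: [-3.2, -3.4, 2.2]
grip_width: 0.133
```

```bash
python3 - <<'E'
from h import *
go(432.3,-80.8,106,104.4)
E
```

```text
t 19.075 pos [432.4 -80.6 130.2] yaw 104.55 tilt 0.23 F [-3.18 -3.41  2.24] w 0.133
offset [-0.0003, -0.0, 0.0242] angular [-0.2, -0.1, 0.15]
```

Emit:
move_arm:
  motion:
    - {"offset":[0,0,0.006],"angular":[0,0,0],"jaw":0.004}
    - {"offset":[0,0,0.012],"angular":[0,0,0],"jaw":0.004}
    - {"offset":[0,0,0.018],"angular":[0,0,0],"jaw":0.004}
    - {"offset":[0,0,0.0234],"angular":[0,0,0],"jaw":0.004}
    - {"offset":[0,0,0.0234],"angular":[0,0,0],"jaw":0.004}

```text
time_s: 19.7
eef_pos: [432.4, -80.5, 106.3]
ee_rot: [-0.002, 0.612, 0.791, -0.001]
force: [-2.0, -5.5, -3.0]
grip_width: 0.131
```

Emit:
move_arm:
  motion:
    - {"offset":[0,0,0],"angular":[0,0,0],"jaw":0.004}
    - {"offset":[0,0,0],"angular":[0,0,0],"jaw":0.004}

```text
time_s: 19.95
eef_pos: [432.4, -80.6, 106.5]
ee_rot: [-0.002, 0.612, 0.791, -0.001]
force: [-2.0, -5.5, -2.7]
grip_width: 0.132
```

Emit:
move_arm:
  motion:
    - {"offset":[0,0,0],"angular":[0,0,0],"jaw":0.02}
    - {"offset":[0,0,0],"angular":[0,0,0],"jaw":0.05}
    - {"offset":[0,0,0],"angular":[0,0,0],"jaw":0.06}
    - {"offset":[0,0,-0.03],"angular":[0,0,0],"jaw":0.06}
    - {"offset":[0,0,-0.08],"angular":[0,0,0],"jaw":0.06}

```text
time_s: 20.58
eef_pos: [432.0, -79.9, 186.7]
ee_rot: [-0.004, 0.612, 0.791, -0.001]
force: [0.3, -0.3, 0.7]
grip_width: 0.7
```

```bash
python3 - <<'E'
from h import *
go(530,-141,230,104.5)
E
```

```text
t 20.575 pos [432.  -79.9 186.7] yaw 104.54 tilt 0.43 F [ 0.27 -0.33  0.7 ] w 0.7
offset [-0.0835, 0.0793, -0.0442] angular [-0.33, -0.27, 0.04]
```

Emit:
move_arm:
  motion:
    - {"offset":[0,0.03,-0.04],"angular":[0,0,0],"jaw":0.06}
    - {"offset":[-0.04,0.07,-0.04],"angular":[10,0,0],"jaw":0.06}
    - {"offset":[-0.091,0.081,-0.03],"angular":[20,0,0],"jaw":0.06}
    - {"offset":[-0.091,0.081,0],"angular":[30,0,0],"jaw":0.06}
    - {"offset":[-0.091,0.081,0.032],"angular":[40,0,0],"jaw":0.06}

```text
time_s: 21.2
eef_pos: [534.1, -148.4, 153.3]
ee_rot: [-0.212, 0.574, 0.742, -0.273]
force: [-0.2, -0.5, -0.3]
grip_width: 0.702
```

Emit:
move_arm:
  motion:
    - {"offset":[0,0,0],"angular":[10,0,0],"jaw":0.06}
    - {"offset":[0,0,0],"angular":[10,0,0],"jaw":0.06}
    - {"offset":[0,0,0],"angular":[10,0,0],"jaw":0.06}

```text
time_s: 21.58
eef_pos: [534.0, -148.3, 155.0]
ee_rot: [-0.259, 0.555, 0.717, -0.333]
force: [-0.1, 0.9, 0.5]
grip_width: 0.7
```

```bash
python3 - <<'E'
from h import *
from rig import ctrl
go(530,-141,230,104.5)
c=ctrl.capture("wrist");pickle.dump(c,open("c9.pkl","wb"))
u=np.array([-.2504,.9681,0]);g=np.array([462.3,-197,0])
for z in(80,85,90):print(z,"ptr",proj(c,g+u*28+[0,0,z])[0].round(1),"ndl",proj(c,g+u*45+[0,0,z])[0].round(1))
print("red",blobs(c["img"],(0,170,90),(4,255,255)),"yel",blobs(c["img"],(20,150,70),(34,255,255)))
q=proj(c,g+u*36+[0,0,85])[0].round().astype(int);print(q)
x0,y0=q[0]-95,q[1]-65
print("crop origin",x0,y0)
cv2.imwrite("pics/w9.png",cv2.resize(c["img"][y0:y0+145,x0:x0+190],None,fx=4,fy=4,interpolation=cv2.INTER_CUBIC)[:,:,::-1])
E
```

```text
t 21.575 pos [ 534.  -148.3  155. ] yaw 104.54 tilt 49.92 F [-0.08  0.93  0.48] w 0.7
offset [0.0081, -0.0587, -0.0467] angular [-49.92, -0.05, 0.07]
80 ptr [256.8 192.3] ndl [257.  173.6]
85 ptr [252.6 193.3] ndl [252.6 174.4]
90 ptr [248.2 194.3] ndl [248.2 175.2]
red [([95.1, 48.7], [83, 37, 25, 25, 493]), ([100.3, 118.6], [89, 109, 23, 21, 417]), ([252.4, 201.1], [249, 194, 7, 15, 88]), ([264.2, 225.5], [262, 213, 5, 26, 98]), ([94.5, 376.9], [84, 365, 20, 19, 212])] yel [([239.0, 88.7], [209, 60, 55, 115, 2261]), ([102.1, 140.7], [91, 131, 22, 21, 419])]
[253 185]
crop origin 158 120
```

View pics/w9.png

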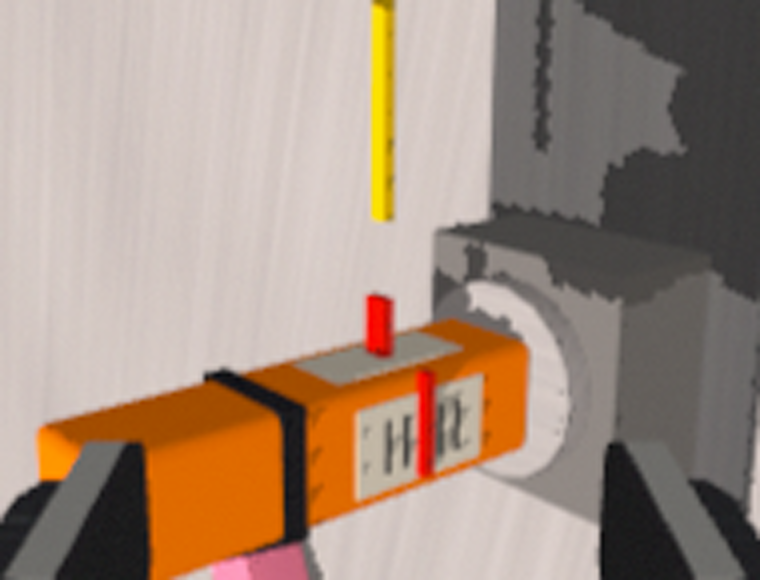

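```bash
python3 - <<'E'
from h import *
def cols(im,rows,kind,lo,hi):
    o=[]
    for r in rows:
        a=im[r,lo:hi].astype(float); R,G,B=a.T
        w=np.clip(R-np.maximum(G,B)-60,0,None) if kind=="r" else np.clip(np.minimum(R,G)-B-40,0,None)
        w=np.minimum(w,60)
        o.append(round(float((w*np.arange(lo,hi)).sum()/w.sum()),2) if w.sum() else None)
    return o
c=pickle.load(open("c9.pkl","rb"));im=c["img"]
print("c9 ptr",cols(im,range(193,208),"r",244,259),"ndl",cols(im,range(160,176),"y",240,265))
c6=pickle.load(open("c6.pkl","rb"));c1=pickle.load(open("c1.pkl","rb"))
for n,c in(("c6",c6),("c1",c1)):
    print(n,"ptr",cols(c["img"],range(146,160),"r",243,259),"ndl",cols(c["img"],range(118,142,2),"y",240,262))
    u=np.array([-.2504,.9681,0]);g=np.array([462.3,-197,0])
    print(proj(c,[g+u*28+[0,0,85],g+u*45+[0,0,108]]).round(2).tolist())
E
```

```text
c9 ptr [None, 251.45, 252.19, 252.21, 252.22, 252.19, 252.17, 252.18, 252.07, 252.17, 252.28, 252.2, 252.13, 252.07, 252.44] ndl [253.23, 253.24, 253.23, 253.14, 253.03, 253.12, 253.22, 253.22, 253.21, 253.21, 253.22, 253.22, 253.22, 253.15, 252.97, 252.73]
c6 ptr [None, None, 249.82, 250.18, 250.25, 250.24, 250.26, 250.27, 250.17, 250.17, 250.32, 250.45, 250.66, 250.56] ndl [250.87, 250.88, 250.85, 250.88, 250.84, 250.87, 250.86, 250.83, None, None, None, None]
[[250.37, 148.29], [250.31, 133.06]]
c1 ptr [None, None, None, None, None, None, 250.9, 251.06, 251.04, 251.19, 251.13, 250.72, 250.72, 250.7] ndl [251.0, 251.0, 251.0, 251.0, 251.0, 251.0, 251.0, 251.0, 251.0, 251.0, 251.01, None]
[[250.68, 153.42], [250.63, 138.38]]
```

Pointer tip is at (379,296) and needle end at (383,218), so they are level to about 0.7 mm after allowing for a small sideways shift of the gauge. The gauge is upright and the arm is clear, so I hand in.

```bash
python3 -c "
from rig import ctrl
print(ctrl.finish_job(), ctrl.sense()['time_s'])"
```

```text
the job is handed in; nothing more can be done
the job is handed in; nothing more can be done
```

The job is done and handed in, with the arm clear of everything at 21.6 s of the 62 s allowed; no verdict is reported.

- **Press:** I pressed the gauge on the nearer melon until its foot met the rind and held about 13.5 N net for roughly 0.4 s. The force rose sharply at a crown height of about 108 mm, which agrees with the height measured from the cameras.
- **Return:** The gauge went back into its holder with no pin force felt while lowering. The red pointer reads about 11 mm.
- **Marker:** I slid it down about 23.7 mm. In the last close view it is level with the pointer to about 0.7 mm, with the needle slightly low; without the sideways correction that would be about 1.1 mm. The limit is 2.5 mm.
- **Checks that disagreed:** Fitting the gauge and holder corners left errors of up to about 2 px, and put the marker's starting height anywhere from 34.5 to 35.2 mm. I relied on the direct level comparison instead. The gauge also sits about 0.6 mm off sideways in its holder, within the 12 mm allowed.
- **Groceries:** I did not check their final positions separately; nothing was planned near them, and no unexpected forces showed.

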